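Set out cheeses on their boards and start the climate log

TASK

For every small cheese waiting on the wooden plank, first lay the board that has the colour of its tag flat on a free marked circle of the white shelf, and then set the cheese upright, tag up, centred on that board (never carry a board with its cheese on it). When all the cheeses are set out, move the orange probe from its holder into the logger's socket, fully home, and last press the green start button all the way down. Leave the other things on the table where they are; boards without a cheese are not needed.

Things in the scene. Friction and masses are not known exactly. Their poses are not given: they have to be found in the camera images.
- cheese_red_mid (a point): small round goat cheese, 56 mm across and 28 mm tall, 70 g, with a red round tag (30 mm) on its top; may be absent. Point at its centre, 14 mm above its underside; z is its axis, towards the tag. At the start it stands, tag up, on a low wooden plank (18 mm tall) at the left or right side
- board_red_mid (a point): red flat plastic cheese board, 80 (x) x 56 (y) x 12 (z) mm, 70 g, plain on both faces. Point at its centre, 6 mm above its underside. At the start it lies on a grey mat (6 mm thick) on the side of the table opposite the cheeses, in a row with the other boards
- cheese_yellow_mid (a point): small round goat cheese, 56 mm across and 28 mm tall, 70 g, with a yellow round tag (30 mm) on its top; may be absent. Point at its centre, 14 mm above its underside; z is its axis, towards the tag. At the start it stands, tag up, on a low wooden plank (18 mm tall) at the left or right side
- board_yellow_mid (a point): yellow flat plastic cheese board, 80 (x) x 56 (y) x 12 (z) mm, 70 g, plain on both faces. Point at its centre, 6 mm above its underside. At the start it lies on a grey mat (6 mm thick) on the side of the table opposite the cheeses, in a row with the other boards
- cheese_blue_mid (a point): small round goat cheese, 56 mm across and 28 mm tall, 70 g, with a blue round tag (30 mm) on its top; may be absent. Point at its centre, 14 mm above its underside; z is its axis, towards the tag. At the start it stands, tag up, on a low wooden plank (18 mm tall) at the left or right side
- board_blue_mid (a point): blue flat plastic cheese board, 80 (x) x 56 (y) x 12 (z) mm, 70 g, plain on both faces. Point at its centre, 6 mm above its underside. At the start it lies on a grey mat (6 mm thick) on the side of the table opposite the cheeses, in a row with the other boards
- place0 (a point): centre of one of the three places, marked by green circles 106 mm across, 130 mm apart in a row along y, on the white shelf panel (160 x 400 mm, 12 mm thick, lying on the table); the point lies on the panel's top face, x across the row, y along it, z up
- place1 (a point): centre of one of the three places, marked by green circles 106 mm across, 130 mm apart in a row along y, on the white shelf panel (160 x 400 mm, 12 mm thick, lying on the table); the point lies on the panel's top face, x across the row, y along it, z up
- place2 (a point): centre of one of the three places, marked by green circles 106 mm across, 130 mm apart in a row along y, on the white shelf panel (160 x 400 mm, 12 mm thick, lying on the table); the point lies on the panel's top face, x across the row, y along it, z up
- probe_mid (a point): sensor probe: orange square handle 16 x 16 x 44 mm (x, y, z) with a steel pin 7 mm thick and 24 mm long, pointed at its tip, below it, 30 g. Point at the centre of the handle; the handle's underside is 22 mm below it, the pin's tip 46 mm below it; z up along the probe, x and y square to the handle's faces. At the start it stands in the hole of a black holder block (60 x 60 x 35 mm), its handle resting on the block's top
- socket (a point): mouth of the logger's round socket, in its top face (40 mm above the table, 100 x 150 mm white case, with a display in the middle of the top): 10 mm wide, 28 mm deep, vertical, chamfered 2 mm. The probe is fully home when its handle's underside rests on the case, with the handle's centre 22 mm above this point
- start_top (a point): centre of the top of the logger's green round start button (26 mm across), 92 mm from the socket along the case, on the same top face
- start (a joint): travel of the start button in m: 0 released, 0.006 fully down; springs back; takes 5 N to press fully
- brush: bystander: yellow scrubbing brush with bow handle, 150 x 55 x 85 mm, beyond the shelf; origin at the centre of its underside
- ramekin: bystander: small white ceramic bowl, 60 mm across, 35 mm tall, among the task's things; origin at the centre of its underside
- brine: bystander: amber bottle, 60 mm across, 160 mm tall, beyond the shelf; origin at the centre of its underside
- jar: bystander: glass jar, 64 mm across, 90 mm tall, at the right side; origin at the centre of its underside
There are look-alikes about, which are no part of the job. Of the things like the part that bears board_red_mid, leave any that is turquoise; of the rest the smaller one is meant.

How it is judged:
By the outcome, as a careful person would: the job done as asked, in the order asked, and still so for the second after the job is handed in, with the robot touching nothing.
Of cheese_red, cheese_yellow, cheese_blue only 2 to 3 are there at a start; the rules pass over those that are not, and their reading is None.
At some moment in a run one of cheese_red, cheese_yellow, cheese_blue, board_red, board_yellow, board_blue may be knocked a few centimetres aside while the robot is not near it.
It also fails if it takes over 210 s, if anything falls off the work surface, if the arm or the gripper's body presses on something with over 40 N, if the wrist force passes 120 N, or if a joint passes its speed limit or range.

ROBOT

A 6-joint arm with a two-finger parallel gripper is mounted at the origin on the work surface. World frame = base frame: x ahead of the robot, y to its left, z up, the work surface at z = 0. Lengths are in mm, angles in rad, forces in N, time in s.
With the tool pointing down it reaches from about 400 to 825 mm from the base axis. Payload 7 kg.
Tool frame: the origin (TCP) lies at the very end of the fingers, on their centre line; the grasp point (between the pads) lies 19 mm behind it; z points along the fingers, y is the line along which they close (so a half turn about z gives the same grasp; the last joint's range is limited). The gripper opens to 88 mm and grips with 3 to 60 N. Pads are 19 mm wide; open, the fingers measure 130 mm over their backs; the gripper's body (78 mm by 193 mm) begins 47 mm behind the grasp point.
Start: joints at [1.565, 0.359, 0.012, 0, -1.224, -0.288], TCP at [195.483, 646.051, 226.561] pointing down, gripper open.
Joint ranges: [-3.07, 3.07], [-1.43, 2.12], [-1.02, 1.25], [-3.03, 1.67], [-3.05, -0], [-3.03, 3.03]. Speed limits (rad/s): [2.39, 2.39, 3.01, 3.14, 3.14, 3.14].

INTERFACE

Orientations are given as a unit quaternion [x, y, z, w].
In Python, from plant import bot gives the robot as it stands. Calls block until the motion is done:
- bot.move_ptp(position, orientation): joint-space move of the TCP to a pose.
- bot.line_to(position, velocity=150, ori=None): straight line of the TCP; ori=None keeps the orientation; velocity is the mean speed in mm/s.
- bot.move_joints(angles): joint-space move.
- bot.move_gripper(opening, force=None): finger opening in mm; force is the grip in N (None keeps the last); returns when the fingers have stopped.
- bot.pause(seconds).
- bot.solve_ik(position, orientation): joint angles nearest the present ones, or None.
- bot.read_state(): the state.
- bot.camera(name): name is "side" or "top"; returns the picture (480x640x3 uint8, red, green, blue); there is no depth.
- bot.get_calibration(name): a dict with "fx", "fy", "cx", "cy" (pixels), "view" (4x4, takes a point from world to camera coordinates). Camera axes: x right, y up, looking along -z (the intrinsics and any distortion apply to the point x, -y, -z); pixel columns grow to the right and rows downward; lengths in mm; the calibration is good to about 2 mm. A picture is of the moment at which its call begins. get_calibration takes no time and is no camera call.
A pose or a line that the arm cannot do raises bot.Unreachable and nothing moves.
- bot.close_job(): hands the job in; it is judged then, once.
The state is a dict: "t": time; "joint_pos": joint angles; "qvel": joint speeds; "tau": joint torques, N m; "tcp_pos": TCP position; "eef_rot": TCP orientation; "contact_force": force on the tool from outside, world axes, zero at the start; "moment": the same for the moment, N m; "width": finger opening in mm; "finger_force": force on a finger pad.
Only numpy, scipy, OpenCV 4.12 (cv2) and the standard library are available. Lean on these libraries where they do the work, as an engineer would, in place of code of your own. Each camera call takes 0.05 s, during which the arm holds its last target. There are 200 camera calls.

## Working session

There is one attempt and no reset: what is moved stays moved. The work goes in short steps, each a Python script; the robot and the scene stay as the last script left them, time stands still between calls to the robot, and variables do not carry over. Pictures are saved under pics/ and viewed, at most 14 in all, crops included, and the job is handed in when it is done.

```bash
ls; mkdir -p pics
python3 - <<'E'
from plant import bot
import cv2,json
for n in("top","side"):
    cv2.imwrite(f"pics/{n}0.png",bot.camera(n)[:,:,::-1]); c=bot.get_calibration(n); print(n,c)
print(bot.read_state())
E
```

```text
pics
top {'fx': 595.907275260975, 'fy': 595.907275260975, 'cx': 312.74684072275016, 'cy': 237.15394823228092, 'view': array([[-3.95913903e-02, -9.99196182e-01,  6.28589811e-03,
        -6.58232425e+01],
       [ 9.76735210e-01, -3.73729705e-02,  2.11167208e-01,
        -5.37303314e+02],
       [-2.10762546e-01,  1.45000614e-02,  9.77429740e-01,
        -1.27479681e+03],
       [ 0.00000000e+00,  0.00000000e+00,  0.00000000e+00,
         1.00000000e+00]])}
side {'fx': 441.5433920817432, 'fy': 441.5433920817432, 'cx': 321.5141140028234, 'cy': 239.64052462151744, 'view': array([[ 9.07134015e-01, -4.20195630e-01, -2.33133369e-02,
        -5.18271382e+02],
       [ 2.34251068e-01,  4.58136269e-01,  8.57459968e-01,
        -1.30554675e+02],
       [-3.49620246e-01, -7.83292277e-01,  5.14022268e-01,
        -9.74603491e+02],
       [ 0.00000000e+00,  0.00000000e+00,  0.00000000e+00,
         1.00000000e+00]])}
{'t': 0.1, 'joint_pos': array([ 1.56514644e+00,  3.59317768e-01,  1.11484285e-02, -2.65967786e-04,
       -1.22409559e+00, -2.88125961e-01]), 'qvel': array([-0.00046278, -0.00191244,  0.00100123,  0.00053481,  0.00107523,
       -0.00163074]), 'tau': array([-5.22406262e-04, -5.84162557e+01,  2.93752384e+01,  7.01563284e+00,
        1.01573789e-02, -4.78443337e-05]), 'tcp_pos': array([195.3564412 , 645.66146204, 225.72153263]), 'eef_rot': array([ 9.89224449e-01, -1.46405033e-01, -2.04262716e-05,  7.44589825e-04]), 'contact_force': array([-0.39987756, -0.34731218,  0.3043235 ]), 'moment': array([ 0.01947521, -0.00378805, -0.0236701 ]), 'finger_force': 0.0, 'width': 87.51504075058514}
```

View pics/top0.png

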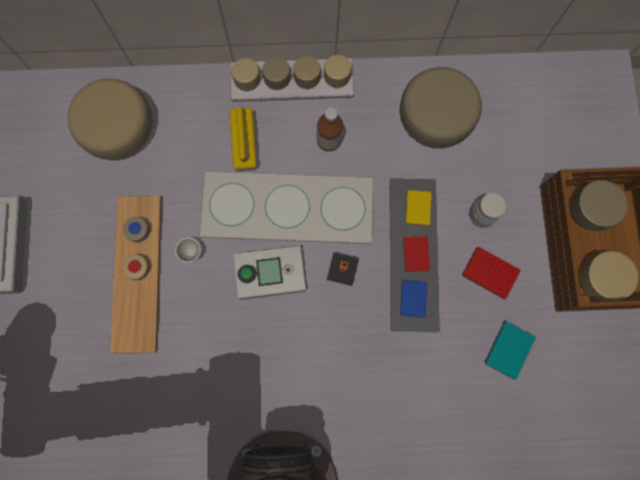

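View pics/side0.png

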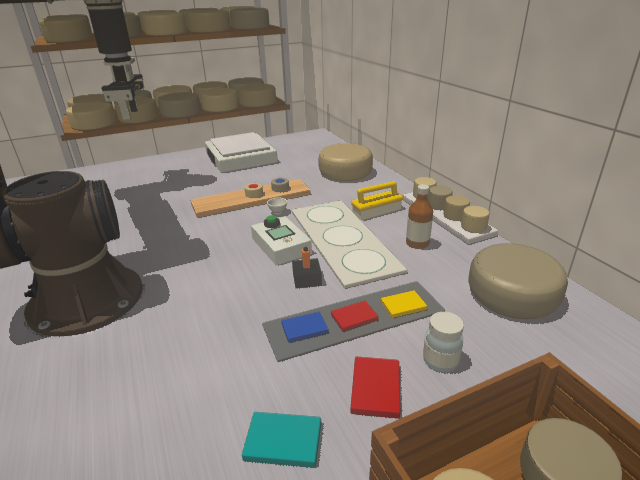

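The top view shows blue and red cheeses at (136,229) and (135,267), with no yellow one. The boards on the mat are yellow (419,208), red (416,254) and blue (414,298). The larger red look-alike is at (491,272). The circles are at (232,204), (287,206) and (343,208), all free. The button is at (247,273), the socket near (289,269) and the probe at (343,267). The side view agrees.

```bash
cat > h.py <<'E'
from plant import bot
import cv2, numpy as np
from scipy.spatial.transform import Rotation as R
HSV={'red':[((0,120,60),(8,255,255)),((172,120,60),(180,255,255))],'yellow':[((22,150,80),(34,255,255))],
     'blue':[((108,120,50),(128,255,255))],'orange':[((6,130,80),(18,255,255))],
     'green':[((50,120,15),(85,255,255))]}
def ray(n,px,z):
    c=bot.get_calibration(n);V=c['view'];d=np.array([(px[0]-c['cx'])/c['fx'],-(px[1]-c['cy'])/c['fy'],-1])
    d=V[:3,:3].T@d; o=-V[:3,:3].T@V[:3,3]; return o+d*(z-o[2])/d[2]
def proj(n,p):
    c=bot.get_calibration(n);q=c['view'][:3,:3]@np.array(p,float)+c['view'][:3,3]
    return c['cx']-c['fx']*q[0]/q[2], c['cy']+c['fy']*q[1]/q[2]
def blobs(n,im,col,z,amin=20):
    """colour blobs cast onto plane z: list of (centre, (long,short) mm, yaw of long axis, area px)"""
    hsv=cv2.cvtColor(im,cv2.COLOR_RGB2HSV); m=sum(cv2.inRange(hsv,*b) for b in HSV[col])
    out=[]
    for k in cv2.findContours(m,cv2.RETR_EXTERNAL,cv2.CHAIN_APPROX_NONE)[0]:
        if cv2.contourArea(k)<amin: continue
        w=np.array([ray(n,p[0],z)[:2] for p in k],np.float32)
        (cx,cy),_,_=cv2.minAreaRect(w); b=cv2.boxPoints(cv2.minAreaRect(w)); e=[b[1]-b[0],b[2]-b[1]]
        e.sort(key=lambda v:-np.hypot(*v)); yaw=np.arctan2(e[0][1],e[0][0])
        yaw=(yaw+np.pi/2)%np.pi-np.pi/2
        out.append((np.array([cx,cy]),(np.hypot(*e[0]),np.hypot(*e[1])),yaw,cv2.contourArea(k)))
    return out
def down(yaw):  # tool down, tool x along world yaw, closing along yaw+90deg
    return (R.from_euler('z',yaw)*R.from_quat([1,0,0,0])).as_quat()
def st(): 
    s=bot.read_state(); print('t %.1f tcp %s w %.1f F %s ff %.1f'%(s['t'],np.round(s['tcp_pos'],1),s['width'],np.round(s['contact_force'],1),s['finger_force'])); return s
E
python3 - <<'E'
from h import *
for n in('top','side'):
    im=bot.camera(n); print(n)
    for c,z in(('red',18),('yellow',18),('blue',18),('red',46),('blue',46),('orange',79),('green',44)):
        for b in blobs(n,im,c,z): print(c,z,np.round(b[0],1),np.round(b[1],1),round(b[2],2),b[3])
    if n=='top':
        for x0,y0,x1,y1,nm in((190,165,380,310,'a'),): 
            cv2.imwrite('pics/crop1.png',cv2.resize(im[y0:y1,x0:x1,::-1],None,fx=4,fy=4,interpolation=cv2.INTER_CUBIC))
        for p in((232,204),(287,206),(343,208)): print(ray('top',p,12))
        print(ray('top',(289,269),40))
E
```

```text
top
red 18 [491.3 321.9] [28.  27.2] 0.02 114.5
red 18 [ 445.6 -490.5] [109.9  77.2] 1.01 1539.0
red 18 [ 496.7 -323. ] [79.8 55.8] -0.02 776.5
yellow 18 [ 605.  -335.8] [80.5 55.9] -0.12 744.0
yellow 18 [793.9  70.7] [155.4  53.6] 0.05 1254.0
blue 18 [ 393.9 -308.7] [79.4 54.8] -0.13 792.0
blue 18 [580.8 323.4] [24.2 23.9] -0.78 84.5
red 46 [486.4 313.8] [27.4 26.7] 0.02 114.5
red 46 [ 441.6 -481.6] [107.6  75.6] 1.01 1539.0
red 46 [ 491.6 -317.7] [78.2 54.7] -0.02 776.5
blue 46 [ 390.9 -303.6] [77.7 53.6] -0.13 792.0
blue 46 [574.  315.2] [23.7 23.4] -0.78 84.5
orange 79 [306.3 278.9] [38.3 12.5] 1.53 25.0
orange 79 [320.3 313.5] [65.3 45.5] 1.45 140.0
orange 79 [383. 272.] [47.2 15.7] 0.9 23.0
orange 79 [398.8 268.8] [26.7 17.4] -1.41 43.0
orange 79 [394.  311.5] [51.3 28.1] -0.49 40.5
orange 79 [427.  279.2] [48.  29.3] 0.33 59.5
orange 79 [422.6 321.5] [69.7 46.5] -0.24 282.0
orange 79 [ 464.  -151.9] [20.  17.4] -0.05 58.5
orange 79 [ 509.5 -741.1] [308.7 180.2] 0.0 2931.5
orange 79 [ 782.8 -129.4] [48.8 31.3] 1.14 169.0
green 44 [461.3  66.1] [22.6 20.1] -0.02 68.0
[630.705843
[... 320 characters left out ...]
340.3] [83.5 64.4] -0.12 755.0
yellow 18 [823.6 133.4] [199.6 129.8] 0.02 826.0
blue 18 [ 390.7 -309.3] [79.1 55.6] -0.13 734.5
red 46 [ 426.6 -517.6] [113.8  73.1] 1.01 2601.5
red 46 [ 475.5 -355.7] [79.  60.3] -0.01 817.0
red 46 [484.5 317.6] [28.1 22.7] -0.49 23.5
blue 46 [ 379.6 -338.7] [75.3 53. ] -0.13 734.5Traceback (most recent call last):
  File "<stdin>", line 5, in <module>
  File "h.py", line 19, in blobs
    w=np.array([ray(n,p[0],z)[:2] for p in k],np.float32)
                ~~~^^^^^^^^^^
  File "h.py", line 8, in ray
    c=bot.get_calibration(n);V=c['view'];d=np.array([(px[0]-c['cx'])/c['fx'],-(px[1]-c['cy'])/c['fy'],-1])
ValueError: time passes only in moves, steps and waits
```

View pics/crop1.png

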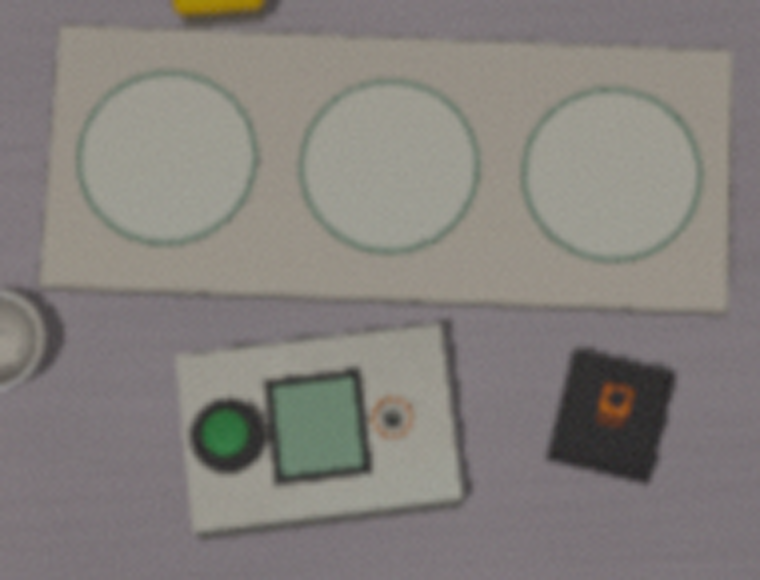

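```bash
python3 - <<'E'
s=open('h.py').read()
s=s.replace("def ray(","CAL={n:bot.get_calibration(n) for n in('top','side')}\ndef ray(",1).replace("c=bot.get_calibration(n)","c=CAL[n]")
s+='''
HOME=[1.565,0.359,0.012,0,-1.224,-0.288]
P=np.array([ray('top',p,12)[:2] for p in((231.4,203.7),(286.9,205.9),(342.4,207.8))])
d=P[0]-P[2]; SY=np.arctan2(d[1],d[0])-np.pi/2
def find(col,kind):
    """board or cheese of a colour in the top picture, by size and place"""
    im=bot.camera('top'); zs={'board':(18,24),'cheese':(46,52)}[kind]
    for z0 in zs:
        for c,s,yaw,a in blobs('top',im,col,z0):
            if kind=='board' and 72<s[0]<88 and 48<s[1]<63 or kind=='cheese' and 19<s[0]<34 and 19<s[1]<34:
                sh=R.from_euler('z',-SY).as_matrix()[:2,:2]@(c-P[1]); on=abs(sh[0])<80 and abs(sh[1])<200
                z=(24 if on else 18) if kind=='board' else (52 if on else 46)
                if z==z0:
                    print(col,kind,np.round(c,1),np.round(s,1),round(yaw,2),'on shelf' if on else ''); return c,yaw,on
    print(col,kind,'not found')
def carry(p,yaw,zt,q,qyaw,zp,grip,open_after,close_to=50,up=150):
    bot.move_gripper(87)
    bot.move_ptp([*p,zt+up],down(yaw)); bot.line_to([*p,zt+15],200); bot.line_to([*p,zt],50)
    bot.move_gripper(close_to,grip); st()
    bot.line_to([*p,zt+30],80); bot.line_to([*p,zt+up],250)
    if bot.read_state()['width']<52: raise SystemExit('lost grasp')
    bot.line_to([*q,zp+up],250,ori=down(qyaw)); bot.line_to([*q,zp+15],200); bot.line_to([*q,zp],30); st()
    bot.move_gripper(open_after); bot.line_to([*q,zp+up],250)
'''
open('h.py','w').write(s)
E
python3 - <<'E'
from h import *
print(np.round(P,1),SY)
print(ray('top',(287.9,269.1),40),ray('top',(246.4,273.4),46))
c,yaw,on=find('blue','board')
carry(c,yaw,8.5,P[2],SY,14.5,20,75)
bot.move_joints(HOME); st()
find('blue','board');find('red','board');find('red','cheese');find('blue','cheese')
E
```

```text
[[ 631.5   99.7]
 [ 621.2  -29.9]
 [ 611.7 -159.5]] -0.076098529832195
[467.11629597 -28.44277248  40.        ] [460.03541921  63.92253106  46.        ]
blue board [ 393.6 -308.7] [79.  54.8] -0.12 
t 5.8 tcp [ 393.7 -308.8    8.6] w 56.0 F [-0.1  0.8  1. ] ff 20.0
t 9.6 tcp [ 611.5 -159.4   14.5] w 55.9 F [-1.6  1.1  4. ] ff 20.0
t 14.1 tcp [196.3 645.8 226.4] w 75.4 F [-0.7 -0.4 -0.6] ff 0.0
blue board [ 610.6 -160.5] [75.2 51.9] -0.1 on shelf
red board [ 496.6 -323.1] [79.7 55.7] -0.02 
red cheese [486.4 313.7] [27.7 26.2] -0.79 
blue cheese [574.  315.2] [23.7 23.4] -0.78
```

Run:
```python
from h import *
c,yaw,on=find('red','board')
carry(c,yaw,8.5,P[0],SY,14.5,20,75)
bot.move_joints(HOME)
find('red','board');find('blue','board');find('blue','cheese')
c,yaw,on=find('red','cheese')
carry(c,0,22,P[0],SY,28.5,15,80)
bot.move_joints(HOME)
find('blue','board');find('red','cheese')
c,yaw,on=find('blue','cheese')
carry(c,0,22,P[2],SY,28.5,15,80)
bot.move_joints(HOME)
find('red','cheese');find('blue','cheese');st()
im=bot.camera('top');cv2.imwrite('pics/crop2.png',cv2.resize(im[165:310,190:380,::-1],None,fx=4,fy=4,interpolation=cv2.INTER_CUBIC))
cv2.imwrite('pics/side2.png',bot.camera('side')[:,:,::-1])
```

```text
red board [ 496.7 -323.1] [79.7 55.9] -0.02 
t 20.3 tcp [ 496.8 -323.1    8.6] w 55.9 F [-0.2 -0.5  1.3] ff 20.0
t 24.9 tcp [631.3  99.7  14.6] w 55.9 F [-2.   0.2  3.2] ff 20.0
red board [629.7  98.4] [77.7 53.3] -0.07 on shelf
blue board [ 610.6 -160.1] [76.6 51.1] -0.05 on shelf
blue cheese [573.4 314.8] [25.1 23.2] 1.53 
red cheese [486.4 313.7] [27.7 26.2] -0.79 
t 32.9 tcp [486.5 313.8  22.1] w 55.6 F [-0.4 -0.5  1.2] ff 15.0
t 36.7 tcp [631.4  99.7  28.3] w 55.8 F [-0.9  0.6 -0.5] ff 15.0
blue board [ 610.5 -160.8] [75.7 51.4] -0.1 on shelf
red cheese [632.3  98.7] [27.6 27.3] 0.43 on shelf
blue cheese [574.  315.2] [23.7 23.4] -0.78 
t 44.9 tcp [574.1 315.3  22.1] w 55.9 F [1.  0.  0.6] ff 15.0
t 49.6 tcp [ 611.7 -159.5   28.3] w 55.6 F [ 0.5  0.  -0. ] ff 15.0
red cheese [632.3  98.7] [27.6 27.3] 0.43 on shelf
blue cheese [ 612.3 -161. ] [23.7 22.8] -0.05 on shelf
t 54.3 tcp [196.2 645.9 226.4] w 79.7 F [-0.1 -0.2  0.1] ff 0.0
```

View pics/crop2.png

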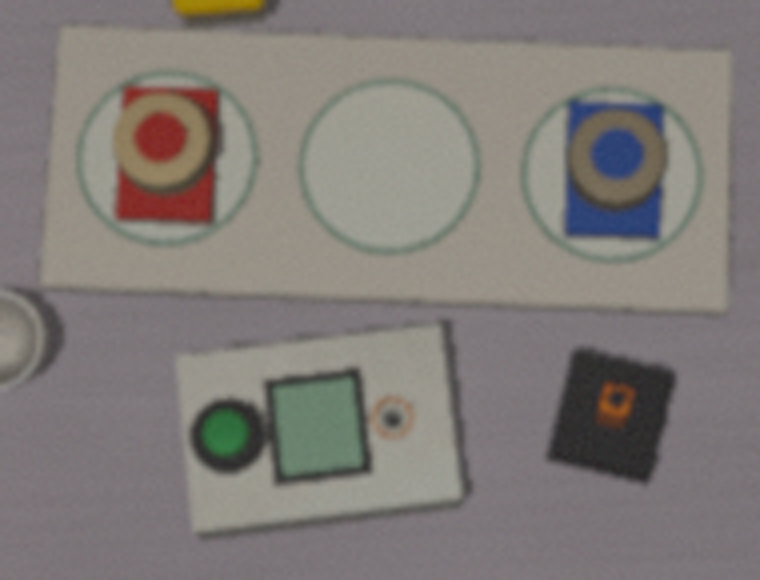

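View pics/side2.png

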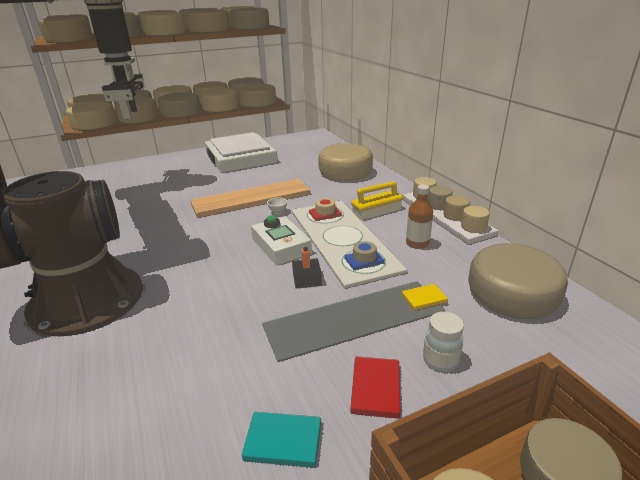

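The two cheeses sit on their boards on the outer circles. Their tags appear at crop (160,137) and (617,154), shifted by parallax. The spare yellow board was knocked aside, and it isn't needed. Next I'll look closely at the probe and socket.

Run:
```python
from h import *
t=bot.camera('top');s=bot.camera('side')
k=dict(fx=10,fy=10,interpolation=cv2.INTER_CUBIC)
a=cv2.resize(t[245:285,325:365],None,**k);b=cv2.resize(s[240:280,286:326],None,**k)
cv2.imwrite('pics/probe.png',np.hstack([a,b])[:,:,::-1])
a=cv2.resize(t[250:290,270:310],None,**k);b=cv2.resize(s[215:255,265:305],None,**k)
cv2.imwrite('pics/sock.png',np.hstack([a,b])[:,:,::-1])
```

```text
(no output)
```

View pics/probe.png

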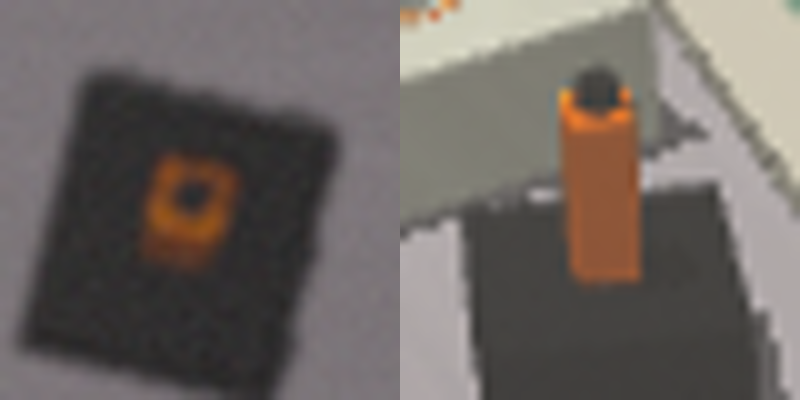

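View pics/sock.png

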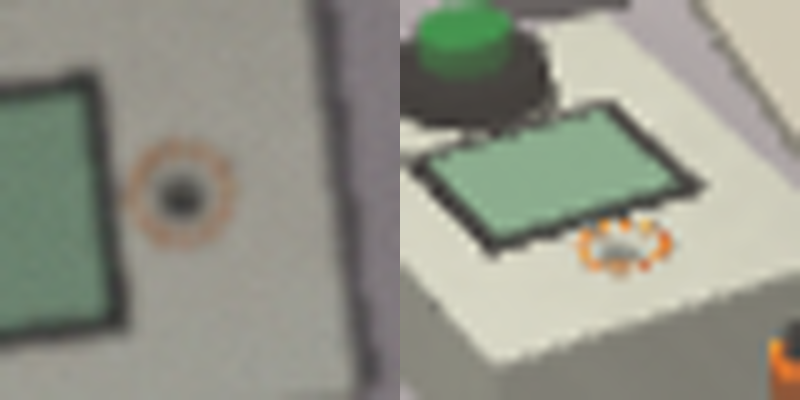

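The probe's top centre is at about top pixel (343.8,264.2), and its handle is square with the block. The socket ring centre is at top (287.6,268.9) and side (287.1,239.3).

Run:
```python
from h import *
r=lambda *a:np.round(ray(*a),1)
print('probe',r('top',(343.75,264.2),79),r('side',(305.55,250.25),79))
print('sock',r('top',(287.55,268.85),40),r('side',(287.05,239.25),40))
a,b,c,d=[ray('top',(325+x/10-.45,245+y/10-.45),35) for x,y in((85,75),(335,130),(270,395),(20,345))]
print('block',np.round((a+b+c+d)/4,1),'yaws',np.arctan2(*(a-d)[[1,0]]),np.arctan2(-(b-a)[0],(b-a)[1])+0, np.linalg.norm(a-b),np.linalg.norm(a-d))
```

```text
probe [ 466.9 -151.5   79. ] [ 464.2 -151.5   79. ]
sock [467.7 -27.7  40. ] [465.9 -26.   40. ]
block [ 465.5 -150.7   35. ] yaws -0.2787038216798649 2.882599090130616 57.7842784285843 63.39084728264258
```

```bash
cat >> h.py <<'E'
def guarded(x,y,z0,z1,fmax,step=1.5,v=15):
    """descend in steps, stop when the vertical load passes fmax; returns z reached and force"""
    f0=bot.read_state()['contact_force']; z=z0
    while z>z1:
        z=max(z1,z-step); bot.line_to([x,y,z],v); s=bot.read_state(); f=s['contact_force']-f0
        if abs(f[2])>fmax: break
    print('z %.1f F'%z,np.round(f,1)); return z,f
E
python3 - <<'E'
from h import *
y=-0.26;p=[466.4,-151.3]
bot.move_gripper(40); bot.move_ptp([*p,200],down(y)); st()
bot.line_to([*p,95],150); bot.line_to([*p,43],50)
bot.move_gripper(10,20); st()
bot.line_to([*p,90],60); st()
q=[467.3,-27.3]
bot.line_to([*q,110],150); bot.pause(.3); st()
cv2.imwrite('pics/hold.png',np.hstack([cv2.resize(bot.camera(n)[b:b+60,a:a+60],None,fx=6,fy=6,interpolation=cv2.INTER_CUBIC) for n,a,b in(('side',255,195),('top',257,230))])[:,:,::-1])
E
```

```text
t 58.3 tcp [ 466.8 -150.8  200. ] w 40.0 F [0.2 1.  0.1] ff 0.0
t 60.9 tcp [ 466.5 -151.3   43.1] w 15.6 F [-0.3  0.3  1.8] ff 20.0
t 61.8 tcp [ 466.1 -151.3   89.7] w 15.6 F [ 0.3 -0.1 -0.4] ff 20.0
t 63.1 tcp [467.2 -27.8 109.9] w 15.8 F [ 0.1  0.7 -0.5] ff 20.0
```

View pics/hold.png

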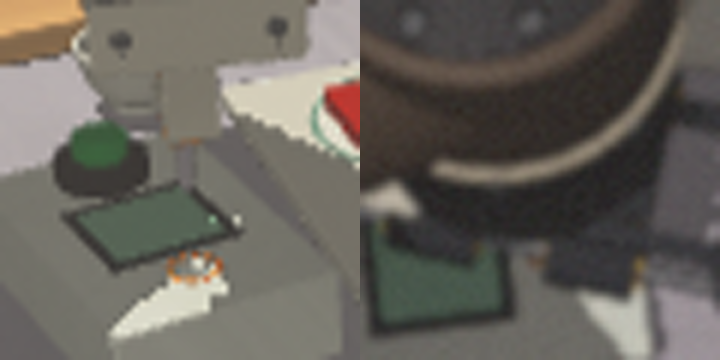

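The side view shows the probe held straight, with its pin at crop (186,170), just above the socket ring at (195,267).

Run:
```python
from h import *
print(proj('side',(467.2,-27.8,78)))
q=[467.3,-27.3]; bot.line_to([*q,78],60); bot.pause(.3)
guarded(*q,78,60,5); st()
```

```text
(np.float64(286.80234705600486), np.float64(226.0861456349466))
z 60.0 F [ 0.6  0.4 -0.8]
t 67.2 tcp [467.2 -27.3  59.9] w 16.0 F [ 0.1  0.5 -0.9] ff 20.0
```

Run:
```python
from h import *
q=[467.3,-27.3]
guarded(*q,60,47,8,step=1); st()
```

```text
z 47.0 F [-3.6  0.6 14.2]
t 70.4 tcp [467.7 -27.3  47.9] w 15.7 F [-3.5  1.1 13.3] ff 20.0
```

Run:
```python
from h import *
q=[467.3,-27.3]
bot.line_to([*q,48],15); bot.move_gripper(40); bot.line_to([*q,100],80); bot.line_to([*q,200],200)
bot.move_gripper(0); bot.move_joints(HOME); st()
find('red','cheese');find('blue','cheese')
cv2.imwrite('pics/ins.png',np.hstack([cv2.resize(bot.camera(n)[b:b+60,a:a+60],None,fx=6,fy=6,interpolation=cv2.INTER_CUBIC) for n,a,b in(('side',250,195),('top',232,240))])[:,:,::-1])
```

```text
t 76.2 tcp [196.5 645.7 226.6] w 0.5 F [ 0.  -0.9  0.2] ff 0.0
red cheese [632.7  97.8] [27.4 26. ] 1.53 on shelf
blue cheese [ 612.3 -161. ] [23.7 22.8] -0.05 on shelf
```

View pics/ins.png

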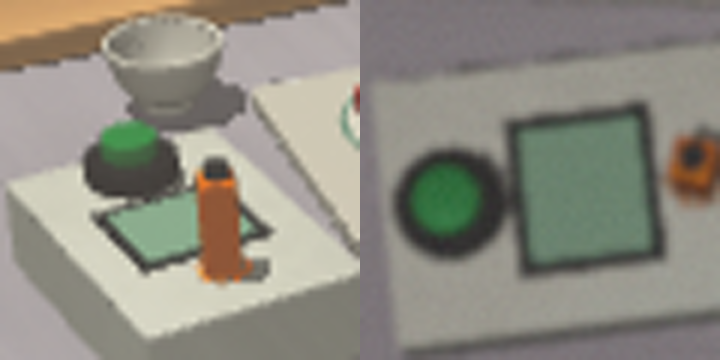

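The probe stands fully home. The button's top is at top-view pixel (246.1,272.9) and side-view pixel (271.3,217.4).

Run:
```python
from h import *
for z in(44,48,52,56,60):
    a,b=ray('top',(246.1,272.9),z)[:2],ray('side',(271.25,217.4),z)[:2]; print(z,np.round(a,1),np.round(b,1),np.hypot(*(a-[467.3,-27.3])))
c=ray('top',(246.1,272.9),52)[:2]
bot.move_ptp([*c,150],down(-.08)); bot.line_to([*c,68],100); bot.pause(.3)
f0=bot.read_state()['contact_force']
z=68
while z>38:
    z-=.5; bot.line_to([*c,z],8); s=bot.read_state(); f=(s['contact_force']-f0)[2]
    if f>.8: print(z,round(s['tcp_pos'][2],1),round(f,1))
    if f>14: break
bot.pause(.3); st()
```

```text
44 [461.5  64.8] [467.   94.6] 92.25434456250007
48 [460.9  64.4] [464.8  87.3] 91.8955553878399
52 [460.2  64. ] [462.6  80. ] 91.54148883679336
56 [459.6  63.6] [460.4  72.7] 91.19219991812966
60 [459.   63.2] [458.2  65.4] 90.84774373859617
61.5 61.5 1.8
61.0 61.0 2.4
60.5 60.5 2.0
60.0 60.0 2.6
59.5 59.5 2.6
59.0 59.0 2.3
58.5 58.5 2.5
58.0 58.0 3.4
57.5 57.5 3.3
57.0 57.0 4.5
56.5 56.5 4.6
56.0 56.2 6.9
55.5 56.1 12.5
55.0 56.0 18.6
t 86.7 tcp [460.4  64.   56. ] w 0.5 F [-5.1  0.6 18.2] ff 9.2
```

Run:
```python
from h import *
p=bot.read_state()['tcp_pos'][:2]
bot.line_to([*p,80],40); bot.line_to([*p,200],200); bot.move_joints(HOME); st()
for k in('board','cheese'):
    for c in('red','blue'): find(c,k)
cv2.imwrite('pics/end.png',bot.camera('side')[150:390,180:500,::-1].repeat(2,0).repeat(2,1))
```

```text
t 90.5 tcp [196.4 645.6 226.6] w 0.1 F [ 0.3  0.1 -0.8] ff 0.0
red board not found
blue board not found
red cheese [632.3  98.7] [27.6 27.3] 0.43 on shelf
blue cheese [ 612.3 -161. ] [23.7 22.8] -0.05 on shelf
```

View pics/end.png

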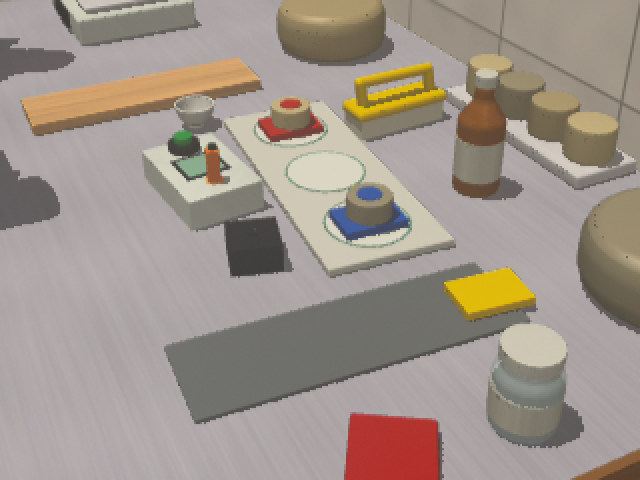

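Both cheeses are upright on their boards at (290,112) and (370,205), and the probe is home at (212,165). The button has been pressed and nothing else has moved, apart from the yellow board that was knocked earlier. The boards read "not found" only because the cheeses now cover them.

```bash
python3 -c "
from plant import bot
print(bot.close_job())"
```

```text
the job is handed in; nothing more can be done
None
```

I handed the job in at about 90 s: the red and blue cheeses (no yellow one was there) are on their matching boards on the shelf, the probe is fully home in the socket, and the start button was pressed its full 6 mm; no verdict came back.

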